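Slide the pot under the clamp and against its sprung stop

ROBOT

A 6-joint arm with a two-finger parallel gripper is mounted at the origin on the work surface. World frame = base frame: x ahead of the robot, y to its left, z up, the work surface at z = 0. Lengths are in m, angles in rad, forces in N, time in s.
With the tool pointing down it reaches from about 0.3 to 0.75 m from the base axis. Payload 8.5 kg.
Tool frame: the origin (TCP) lies at the very end of the fingers, on their centre line; the grasp point (between the pads) lies arm.pinch_z behind it (arm.pinch_z is the distance from the TCP to the grasp point, in m); z points along the fingers, y is the line along which they close (so a half turn about z gives the same grasp; the last joint's range is limited). The gripper opens to 85 mm and grips with 20 to 120 N. Pads are 22 mm wide; open, the fingers measure 114 mm over their backs; the gripper's body (76 mm by 85 mm) begins 54 mm behind the grasp point. The pads swing forward as they close: fully open they stand 13 mm farther back than shut.
Start: joints at [-1.498, 0.381, 1.297, -0, 1.464, -0.215], TCP at [0.156, -0.527, 0.231] pointing down, gripper open.
Joint ranges: [-3.11, 3.11], [-0.89, 2.33], [0.22, 2.48], [-1.42, 4.56], [0.17, 2.85], [-2.88, 2.88]. Speed limits (rad/s): [2.39, 2.39, 3.14, 3.14, 3.14, 3.14].

INTERFACE

Orientations are given as [roll, pitch, yaw] about the fixed x, y, z axes, in that order (R = Rz(yaw) Ry(pitch) Rx(roll)).
In Python, from rig import arm gives the robot as it stands. The module is installed in compiled form; this text tells all that it offers.
- The arm moves only by the shell command python3 -m inch 'ROWS' [FORCE]. ROWS is JSON, a list of rows, each an object with "jaw": the opening, from 0 (shut) to 1 (fully open); "offset": the shift along the tool's x, y, z in units of 40 mm (1.0 is 40 mm), a list of three; "yaw": the turn about the tool's z in units of 5 degrees (1.0 is 5 degrees). In form: [{"jaw": jaw, "offset": [x, y, z], "yaw": yaw}, ...]. A call has 1 to 12 rows; each row is the pose to reach, as a shift and turn from the pose commanded when the call began, along the tool's axes at that moment; what a row does not reach only later rows make up. A row lasts 1/12 s, in which the tool goes at most 41.7 mm and 7.16 degrees, less where a joint would pass 70% of its speed; a pose out of reach is approached as far as the arm can. A call with a gripper value outside its range is refused whole. The fingers move at their own pace and stop on an object; FORCE is the grip in N (left out, the last holds). Time passes only in rows, so rows that repeat a pose let the fingers close. It gives the time, the measured TCP pose, the force, the opening and the grip force at its end, in the units of the state.
- arm.observe(): the state, without advancing time (a new reading comes with each control period).
- arm.get_image(name): name is "side" or "top" or "wrist"; returns the picture (384x512x3 uint8, red, green, blue); there is no depth.
- arm.camera_info(name): a dict with "fx", "fy", "cx", "cy" (pixels), "k1" (the pictures are not rectified: a ray, as slopes to the right and down, at radius r is drawn at 1 + k1 r^2 times it, then the intrinsics apply), "view" (4x4, takes a point from world to camera coordinates); the wrist camera has in their place "mount" (4x4, takes a point from camera to tool coordinates, whose origin is the TCP and whose axes are the flange's). Camera axes: x right, y up, looking along -z (the intrinsics and any distortion apply to the point x, -y, -z); pixel columns grow to the right and rows downward; lengths in m; the calibration is good to about 2 mm. A picture is of the moment at which its call begins: read the wrist's pose just before it. camera_info takes no time and is no camera call.
- arm.close_job(): hands the job in; it is judged then, once.
Trained networks look in the newest picture that a camera, given by its name, has taken for a name from the list of things; names that differ only in an ending like _2 or _b are one class to them, and where a whole thing is asked for, a point or a joint stands for the part that bears it (a point fixed in the world has none). Each returns a list of dicts, best first, with "p" (0 to 1); they miss things now and then, are a little off and sometimes report something else, mostly with a low value. They report only what shows in the picture. A call takes as long as a camera call.
- arm.outline_of(thing, camera): "region" (384x512 bool, what is visible of it) and "location" ([column, row] in pixels, amid what is visible of it).
- arm.spot_point(thing, camera): "location" ([column, row] in pixels: a listed point, or the origin of a listed thing).
The state is a dict: "time": time; "joint_pos": joint angles; "qd": joint speeds; "joint_torque": joint torques, N m; "eef_pos": TCP position; "ee_rot": TCP orientation; "ft_force": force on the tool from outside, world axes, zero at the start; "wrist_torque": the same for the moment, N m; "grip_width": finger opening in m; "grasp_force": force on a finger pad.
Only numpy, scipy, OpenCV 4.12 (cv2) and the standard library are available. Lean on these libraries where they do the work, as an engineer would, in place of code of your own. Each camera call takes 0.05 s, during which the arm holds its last target. There are 200 camera calls.

TASK

Without lifting or tipping it, slide the larger of the two lidded pots across the bench into the marked ring under the toggle clamp's spindle, centred on the rubber stop pad, and press it gently against the sprung pad until the pot itself loads the pad with about 10 N (the drag of the pot on the bench comes on top) for half a second. Do not ram the stop, and leave the pot standing in the ring, still resting against the pad. Leave the small pot, wing nut, disc spring and vial rack where they are.

Things in the scene. Friction and masses are not known exactly. Their poses are not given: they have to be found in the camera images.
- pot: The larger lidded round steel pot, a closed upright cylinder 104 mm in diameter and 60 mm high with a flat lid, 0.5 to 0.9 kg, smooth wall, too wide for the gripper to span. It stands on one of two marked parking rings (128 mm diameter) on the bench. Origin: centre of its underside; z up. Its yaw means nothing.
- small_pot: The smaller lidded round steel pot, 76 mm in diameter and 60 mm high, standing on the other parking ring. A bystander. Origin: centre of its underside.
- fixture: Fixed clamp fixture. Origin: on the bench, centre of the marked ring (164 mm diameter, flat), straight below the spindle; its +x is level and points from the ring to the stop: push the pot home along +x. z up. A 10 mm high aluminium plate covers x = 90 to 270, y = -65 to 65 mm, with the clamp at x = 170 to 270 mm.
- spindle_tip (a point): Lower end of the clamp's hanging spindle (rubber tip 20 mm in diameter), 84 mm above the ring's centre. The clamp arm (21 mm wide, 124 to 146 mm above the bench) runs from fixture x = -20 mm to the clamp. An upright gripper behind the pot would meet the spindle as the pot comes home: lean it back, away from the stop, about 30 degrees.
- stop_block (a point): Centre of the front face of the fixed block that carries the stop, at fixture x = 105, y = 0, 30 mm high. The stop is an upright rubber pad, 48 mm in diameter, on a sprung plunger in front of it, on the same line. Untouched, the pad face stands 43 to 73 mm before this point (set anew each time, not measured: feel for it). It yields 14 mm at 1 N/mm, from 1 to 15 N, then is solid.
- wing_nut: Large titanium wing nut, hub 34 mm, about 100 mm across the wings, 45 mm high, lying on the bench. A bystander. Origin: centre of its underside.
- disc_spring: Beryllium-copper disc spring, a shallow cone ring 95 mm in diameter, 12 mm high. A bystander. Origin: centre of its underside.
- vial_rack: Clear polycarbonate vial rack, 60 x 150 mm, 82 mm high with its capped vials. A bystander. Origin: centre of its underside; long along its y.

How it is judged:
By the outcome, as a careful person would: the job done as asked, in the order asked, and still so for the second after the job is handed in, with the robot touching nothing.
It also fails if it takes over 72 s, if anything falls off the work surface, if the arm or the gripper's body presses on something with over 40 N, if the wrist force passes 120 N, or if a joint passes its speed limit or range.

## Working session

There is one attempt and no reset: what is moved stays moved. The work goes in short steps, Python scripts to look and compute and a shell command to move; the robot and the scene stay as the last step left them, time stands still between calls to the robot, and variables do not carry over. Pictures are saved under pics/ and viewed, at most 10 in all, crops included, and the job is handed in when it is done.

```bash
mkdir -p pics; ls; cat > h.py <<'E'
import numpy as np, cv2
from rig import arm
from scipy.spatial.transform import Rotation as R
def cam(name):
    i=arm.camera_info(name)
    if 'view' in i: V=np.array(i['view'])
    else:
        s=arm.observe(); T=np.eye(4); T[:3,:3]=R.from_euler('xyz',s['ee_rot']).as_matrix(); T[:3,3]=s['eef_pos']
        V=np.linalg.inv(T@np.array(i['mount']))
    return i,V
def ray(px,c):
    i,V=c; d=np.array([(px[0]-i['cx'])/i['fx'],(px[1]-i['cy'])/i['fy']]); u=d.copy()
    for _ in range(20): u=d/(1+i['k1']*(u@u))
    W=np.linalg.inv(V); v=W[:3,:3]@np.array([u[0],-u[1],-1]); return W[:3,3],v
def atz(px,c,z):
    o,v=ray(px,c); return o+v*(z-o[2])/v[2]
def tri(p1,c1,p2,c2):
    o,v=ray(p1,c1);q,w=ray(p2,c2); t=np.linalg.lstsq(np.c_[v,-w],q-o,rcond=None)[0]
    a=o+v*t[0];b=q+w*t[1]; return (a+b)/2,np.linalg.norm(a-b)
def proj(P,c):
    i,V=c; p=V[:3,:3]@P+V[:3,3]; u=np.array([p[0],-p[1]])/-p[2]; u=u*(1+i['k1']*(u@u))
    return np.array([u[0]*i['fx']+i['cx'],u[1]*i['fy']+i['cy']])
E
python3 - <<'E'
from h import *
np.set_printoptions(precision=3,suppress=True)
s=arm.observe();print(s)
C={}
for n in('top','side'):
    im=arm.get_image(n);C[n]=cam(n);cv2.imwrite(f'pics/{n}0.png',im[:,:,::-1])
L={}
for t in['pot','small_pot','fixture','spindle_tip','stop_block','wing_nut','disc_spring','vial_rack']:
    for n in C:
        r=arm.spot_point(t,n)
        if r: L[t,n]=r[0]['location']
        print(t,n,[(np.round(q['location'],1),round(q['p'],2)) for q in r[:3]], atz(r[0]['location'],C[n],0) if r else '')
    if (t,'top') in L and (t,'side') in L: print('  tri',tri(L[t,'top'],C['top'],L[t,'side'],C['side']))
for n in C: print(n,np.linalg.inv(C[n][1])[:3,3])
cv2.imwrite('pics/b0.png',np.vstack([cv2.imread('pics/top0.png'),cv2.imread('pics/side0.png')])[:, :])
E
cd pics; python3 -c "
import cv2,numpy as np
a=np.hstack([cv2.imread('top0.png'),cv2.imread('side0.png')]);cv2.imwrite('c0.png',cv2.resize(a,(800,300),interpolation=cv2.INTER_AREA))"
```

```text
pics
{'time': 0.0, 'joint_pos': array([-1.498,  0.381,  1.298,  0.   ,  1.464, -0.215]), 'qd': array([ 0.001,  0.001,  0.   ,  0.   , -0.   , -0.001]), 'joint_torque': array([  0.002, -44.846, -23.128,  -0.   ,   0.005,  -0.   ]), 'eef_pos': array([ 0.156, -0.527,  0.231]), 'ee_rot': array([-3.14 , -0.   ,  0.288]), 'ft_force': array([-0.285,  0.435,  0.786]), 'wrist_torque': array([ 0.07 ,  0.043, -0.022]), 'grasp_force': 0.0, 'grip_width': 0.08535897210011216}
pot top [(array([352.3, 240.2]), 0.71)] [ 0.432 -0.173  0.   ]
pot side [(array([192.8, 289.1]), 0.19)] [0.481 0.288 0.   ]
  tri (array([ 0.491,  0.036, -0.056]), np.float64(0.44837693558661507))
small_pot top [(array([360.6, 174.2]), 0.89), (array([207.1, 233.6]), 0.23)] [ 0.598 -0.2    0.   ]
small_pot side [(array([297.3, 172.3]), 0.64)] [ 0.607 -0.191  0.   ]
  tri (array([ 0.603, -0.196, -0.   ]), np.float64(0.013058373864270972))
fixture top [(array([207.6, 231.1]), 0.95)] [0.463 0.191 0.   ]
fixture side [(array([230.6, 243. ]), 0.75), (array([218.7, 168.1]), 0.53)] [0.527 0.141 0.   ]
  tri (array([0.468, 0.184, 0.07
[... 458 characters left out ...]
t64(0.009031658274385422))
wing_nut top [(array([184.6, 285.6]), 0.82)] [0.327 0.251 0.   ]
wing_nut side [(array([259.7, 325.6]), 0.56)] [0.322 0.249 0.   ]
  tri (array([ 0.325,  0.25 , -0.003]), np.float64(0.00564442397831636))
disc_spring top [(array([194. , 140.7]), 0.95)] [0.696 0.222 0.   ]
disc_spring side [(array([160.7, 224.5]), 0.58)] [0.698 0.223 0.   ]
  tri (array([0.697, 0.223, 0.   ]), np.float64(0.0022291915408039972))
vial_rack top [(array([293.4, 107.5]), 0.76)] [ 0.774 -0.036  0.   ]
vial_rack side [(array([216.9, 170.9]), 0.9)] [ 0.779 -0.028  0.   ]
  tri (array([ 0.778, -0.033, -0.002]), np.float64(0.009058740586107207))
top [0.488 0.035 1.102]
side [0.022 0.55  0.651]
```

View pics/top0.png

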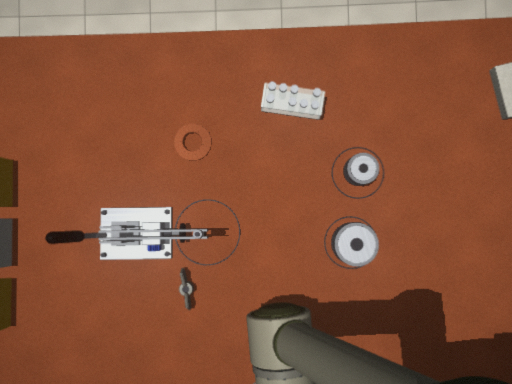

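View pics/side0.png

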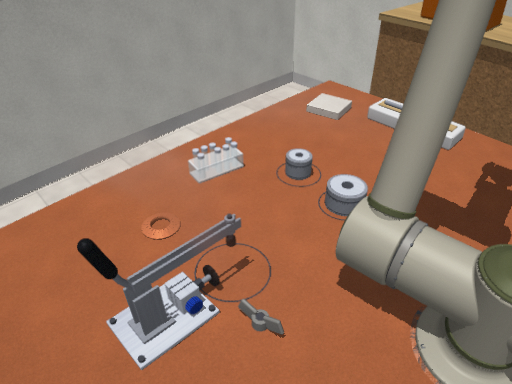

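Top view: large pot lid at about (356,244) off-centre on its ring (350,242); small pot (363,168); fixture ring (208,232), plate columns 100–171, so the stop lies toward world +y; wing nut (186,288), disc spring (193,142). Side view: the same layout, with the pad at about (210,275). I'll refine this with geometric fits.

```bash
cat > m.py <<'E'
from h import *
from scipy.optimize import least_squares
np.set_printoptions(precision=4,suppress=True)
def circ(P):
    f=least_squares(lambda q:np.hypot(P[:,0]-q[0],P[:,1]-q[1])-q[2],[*P.mean(0),.06],loss='soft_l1',f_scale=.001); return f.x
def lid(im,c,px,z):
    hsv=cv2.cvtColor(im,cv2.COLOR_RGB2HSV)
    m=((hsv[:,:,1]<90)&(hsv[:,:,2]>130)).astype('uint8')
    n,l,st,ce=cv2.connectedComponentsWithStats(m); k=min(range(1,n),key=lambda k:np.hypot(*(ce[k]-px))+1e3*(st[k,4]<200))
    cn=max(cv2.findContours((l==k).astype('uint8'),0,1)[0],key=len)[:,0]
    return circ(np.array([atz(p,c,z)[:2] for p in cn])),ce[k]
def ring(im,c,xy,r,tol=.012):
    g=im[:,:,0].astype(float); bg=cv2.medianBlur(im[:,:,0],15).astype(float)
    v,u=np.nonzero((bg-g>18)); P=np.array([atz((a,b),c,0)[:2] for a,b in zip(u,v)])
    for t in (tol,.006,.003):
        d=np.hypot(*(P-xy).T); Q=P[abs(d-r)<t]; q=least_squares(lambda q:np.hypot(*(Q-q).T)-r,xy,loss='soft_l1',f_scale=.001).x; xy=q
    return xy,len(Q)
E
python3 - <<'E'
from m import *
C={n:cam(n) for n in('top','side')}
I={n:cv2.imread(f'pics/{n}0.png')[:,:,::-1].copy() for n in C}
print('pot',lid(I['top'],C['top'],(356,244),.06)); print('pot',lid(I['side'],C['side'],(347,188),.06))
print('small',lid(I['top'],C['top'],(363,168),.06)); 
for n in C:
    print(n,'ring',ring(I[n],C[n],np.array([.463,.190]),.082)); print('park',ring(I[n],C[n],np.array([.434,-.165]),.064))
im=I['top'];hsv=cv2.cvtColor(im,cv2.COLOR_RGB2HSV)
m=((hsv[:,:,1]<60)&(hsv[:,:,2]>150)).astype('uint8'); m[:, :95]=0;m[:,175:]=0;m[:200]=0;m[270:]=0
v,u=np.nonzero(m);P=np.array([atz(p,C['top'],.01)[:2] for p in zip(u,v)])
r=cv2.minAreaRect((P*1000).astype('float32'));print(r)
B=cv2.boxPoints(r);print(B)
E
```

```text
pot (array([ 0.4259, -0.1714,  0.0499]), array([356.5093, 244.226 ]))
pot (array([ 0.4261, -0.1694,  0.0502]), array([347.0719, 185.7038]))
small (array([ 0.6081, -0.1939,  0.0352]), array([363.1444, 167.3982]))
top ring (array([0.4615, 0.1922]), 339)
park (array([ 0.4278, -0.1676]), 230)
side ring (array([0.4622, 0.1932]), 439)
park (array([ 0.4283, -0.1663]), 96)
((462.58294677734375, 369.5107421875), (190.15850830078125, 130.13931274414062), 89.6225814819336)
[[396.8884 274.8622]
 [527.0249 274.0049]
 [528.2775 464.1593]
 [398.141  465.0165]]
```

```bash
python3 -m inch '[{"jaw":1,"offset":[1,-0.5,0.4],"yaw":0.6},{"jaw":1,"offset":[1.8,-0.8,0.8],"yaw":1.2},{"jaw":1,"offset":[2.6,-1.2,1.1],"yaw":1.8},{"jaw":1,"offset":[3.4,-1.6,1.4],"yaw":2.4},{"jaw":1,"offset":[4.2,-1.9,1.8],"yaw":3},{"jaw":1,"offset":[5,-2.3,2.1],"yaw":3.6},{"jaw":1,"offset":[5.8,-2.7,2.5],"yaw":4.2},{"jaw":1,"offset":[6.6,-3.05,2.8],"yaw":4.6},{"jaw":1,"offset":[7.3,-3.35,3.1],"yaw":4.6},{"jaw":1,"offset":[7.69,-3.55,3.27],"yaw":4.6},{"jaw":1,"offset":[7.69,-3.55,3.27],"yaw":4.6},{"jaw":1,"offset":[7.69,-3.55,3.27],"yaw":4.6}]' 120
python3 - <<'E'
from m import *
s=arm.observe();print(s['eef_pos'],np.degrees(s['ee_rot']),s['ft_force'],arm.pinch_z)
C={};I={}
for n in('top','side','wrist'):
    C[n]=cam(n); I[n]=arm.get_image(n); cv2.imwrite(f'pics/{n}1.png',I[n][:,:,::-1])
print(lid(I['top'],C['top'],(356,244),.06),lid(I['side'],C['side'],(347,188),.06))
for n in('top','side'):
    print(n,ring(I[n],C[n],np.array([.462,.192]),.082))
a=np.vstack([np.hstack([I['top'],I['side']]),np.hstack([I['wrist'],I['wrist']*0])]);cv2.imwrite('pics/m1.png',cv2.resize(a,(800,600))[:,:,::-1])
E
```

```text
time: 1.9
eef_pos: [0.411, -0.3035, 0.1004]
ee_rot: [-3.141, 0.0, -0.112]
ft_force: [-0.1, -0.1, 0.2]
grip_width: 0.0856
grasp_force: 0.0
[ 0.411  -0.3035  0.1004] [-179.9914    0.0266   -6.3997] [-0.0588 -0.0701  0.2045] 0.0187
(array([ 0.4272, -0.1719,  0.0494]), array([357.0373, 241.9942])) (array([ 0.4406, -0.1596,  0.0378]), array([337.2333, 184.3879]))
top (array([0.4615, 0.1923]), 341)
side (array([0.4622, 0.1933]), 435)
```

View pics/m1.png

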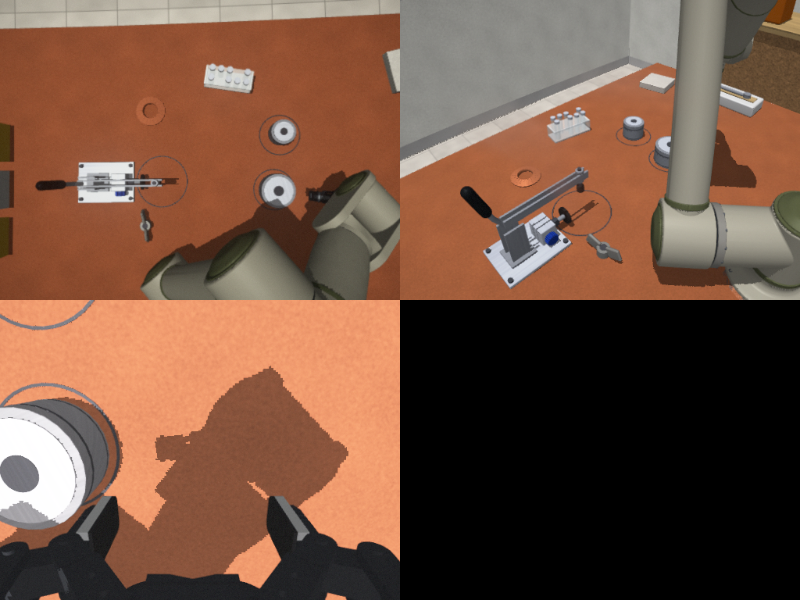

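Picture: top (left) shows the open gripper's front finger to the right of the pot at (318,196), in line with its lid (278,190). The wrist view shows the pot at left, with the left finger facing it. I can't tilt the tool, so I push upright with the back of the front open finger. That keeps the body about 109 mm behind the pot centre, clear of the spindle. Now lower and feel for contact.

```bash
python3 -m inch '[{"jaw":1,"offset":[0,0,0.6],"yaw":0},{"jaw":1,"offset":[0,0,1.2],"yaw":0},{"jaw":1,"offset":[0,0,1.8],"yaw":0},{"jaw":1,"offset":[0,0,2.2],"yaw":0},{"jaw":1,"offset":[0,0,2.42],"yaw":0},{"jaw":1,"offset":[0,0,2.42],"yaw":0}]' 120
python3 -m inch '[{"jaw":1,"offset":[0,-0.1,0],"yaw":0},{"jaw":1,"offset":[0,-0.2,0],"yaw":0},{"jaw":1,"offset":[0,-0.3,0],"yaw":0},{"jaw":1,"offset":[0,-0.4,0],"yaw":0},{"jaw":1,"offset":[0,-0.4,0],"yaw":0}]'
python3 - <<'E'
from m import *
I={}
for n in('top','wrist'):
    I[n]=arm.get_image(n)
print(lid(I['top'],cam('top'),(356,244),.06))
t=cv2.resize(I['top'][190:310,300:460],(512,384),interpolation=cv2.INTER_CUBIC)
a=np.hstack([t,I['wrist']]);cv2.imwrite('pics/m2.png',cv2.resize(a,(800,300))[:,:,::-1])
E
```

```text
time: 2.55
eef_pos: [0.4099, -0.3042, 0.0027]
ee_rot: [-3.14, 0.002, -0.115]
ft_force: [0.2, -0.4, -0.4]
grip_width: 0.0852
grasp_force: 0.0
time: 2.97
eef_pos: [0.4128, -0.2873, 0.0044]
ee_rot: [3.141, -0.001, -0.113]
ft_force: [-0.4, -0.7, 1.5]
grip_width: 0.0856
grasp_force: 0.4
(array([ 0.4293, -0.1698,  0.046 ]), array([352.6667, 234.4328]))
```

View pics/m2.png

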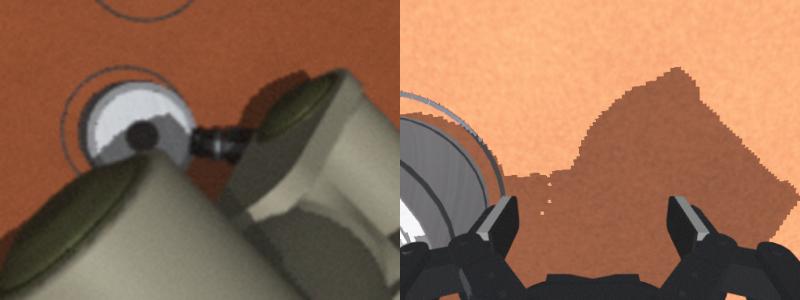

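Picture: the finger (195–240,140 left) is right at the pot's rim; in the wrist view (right) the left fingertip (490,215) is beside the pot wall. Creep forward watching force.

```bash
python3 -c "
from m import *
for _ in range(1):
    s=arm.observe();print(s['eef_pos'],s['ft_force'],s['wrist_torque'],s['grasp_force'],s['grip_width'])"
for i in 1 2 3; do python3 -m inch '[{"jaw":1,"offset":[0,-0.03,0],"yaw":0},{"jaw":1,"offset":[0,-0.06,0],"yaw":0},{"jaw":1,"offset":[0,-0.09,0],"yaw":0},{"jaw":1,"offset":[0,-0.1,0],"yaw":0},{"jaw":1,"offset":[0,-0.1,0],"yaw":0}]'; python3 -c "
from m import *
s=arm.observe();print(s['eef_pos'],s['ft_force'],s['wrist_torque'],s['grasp_force'],s['grip_width'])"; done
python3 - <<'E'
from m import *
im=arm.get_image('wrist'); t=arm.get_image('top')
print(lid(t,cam('top'),(353,236),.06))
a=np.hstack([im[150:384,100:356],im[150:384,0:256]])
w=cv2.resize(im[190:384,:200],(600,582),interpolation=cv2.INTER_CUBIC); cv2.imwrite('pics/m3.png',w[:,:,::-1])
E
```

```text
[ 0.4128 -0.2879  0.0041] [ 0.2953 -0.6104  0.0746] [ 0.0048  0.0353 -0.0387] 0.20340624265372753 0.08560830732768286
time: 3.48
eef_pos: [0.4133, -0.2844, 0.0039]
ee_rot: [3.141, -0.001, -0.114]
ft_force: [-0.4, -4.3, 3.2]
grip_width: 0.0856
grasp_force: 2.5
[ 0.4133 -0.2844  0.0039] [-0.3933 -4.3038  3.1746] [-0.3714 -0.0347 -0.0414] 2.541225180029869 0.08560708754511143
time: 3.9
eef_pos: [0.4136, -0.2803, 0.0039]
ee_rot: [3.141, -0.001, -0.114]
ft_force: [-0.1, -4.4, 3.7]
grip_width: 0.0855
grasp_force: 2.7
[ 0.4136 -0.2803  0.0039] [-0.061  -4.3776  3.681 ] [-0.3013  0.0531 -0.0431] 2.7143731713294983 0.08548102905190452
time: 4.32
eef_pos: [0.4141, -0.2763, 0.0039]
ee_rot: [3.141, -0.0, -0.114]
ft_force: [-0.2, -5.1, 4.0]
grip_width: 0.0854
grasp_force: 2.8
[ 0.4141 -0.2763  0.0039] [-0.2457 -5.1328  3.9787] [-0.2805  0.058  -0.0038] 2.793724089860916 0.08540300175364919
(array([ 0.4296, -0.1587,  0.0467]), array([347.651 , 234.5915]))
```

View pics/m3.png

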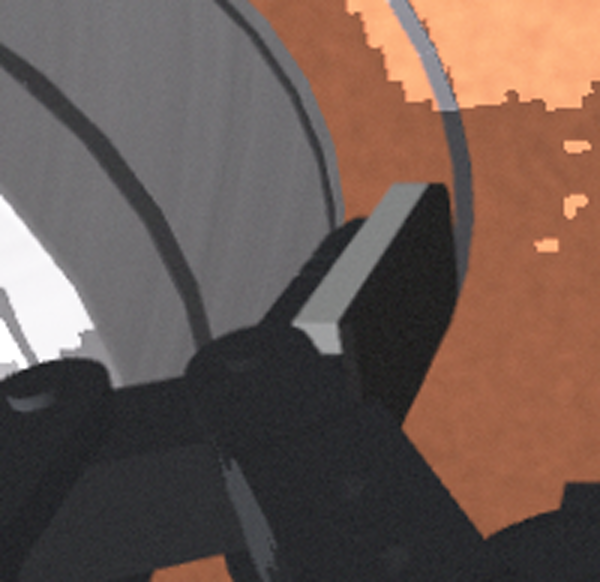

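Contact: 5 N drag with a 4 N downward component. The finger's slanted back bears on the rim, pressing the pot down, so it is stable against tipping. Continue the slide and check the lateral position as it goes.

```bash
python3 -m inch '[{"jaw":1,"offset":[0,-0.05,0],"yaw":0},{"jaw":1,"offset":[0,-0.15,0],"yaw":0},{"jaw":1,"offset":[0,-0.27,0],"yaw":0},{"jaw":1,"offset":[0,-0.4,0],"yaw":0},{"jaw":1,"offset":[0,-0.53,0],"yaw":0},{"jaw":1,"offset":[0,-0.66,0],"yaw":0},{"jaw":1,"offset":[0,-0.79,0],"yaw":0},{"jaw":1,"offset":[0,-0.92,0],"yaw":0},{"jaw":1,"offset":[0,-1.05,0],"yaw":0},{"jaw":1,"offset":[0,-1.15,0],"yaw":0},{"jaw":1,"offset":[0,-1.2,0],"yaw":0},{"jaw":1,"offset":[0,-1.2,0],"yaw":0}]'
cat > p.py <<'E'
from m import *
def pot(n,guess,save=None):
    c=cam(n); im=arm.get_image(n)
    if save: cv2.imwrite(save,im[:,:,::-1])
    hsv=cv2.cvtColor(cv2.GaussianBlur(im,(3,3),0),cv2.COLOR_RGB2HSV)
    # lid edge against all: gradient points near a 50 mm circle, height 60 mm
    e=cv2.Canny(im,60,150); g=proj(np.array([*guess,.06]),c)
    v,u=np.nonzero(e); k=np.hypot(u-g[0],v-g[1])<60
    P=np.array([atz(p,c,.06)[:2] for p in zip(u[k],v[k])])
    best=(0,None)
    for a in np.arange(-.02,.0201,.001):
        for b in np.arange(-.02,.0201,.001):
            q=guess+np.array([a,b]); d=abs(np.hypot(*(P-q).T)-.0503); sc=np.exp(-(d/.0012)**2).sum()
            if sc>best[0]: best=(sc,q)
    Q=P[abs(np.hypot(*(P-best[1]).T)-.0503)<.004]
    q=least_squares(lambda q:np.hypot(*(Q-q).T)-.0503,best[1],loss='soft_l1',f_scale=.0007).x
    return q,best[0],len(Q)
E
python3 - <<'E'
from p import *
s=arm.observe();e=s['eef_pos'];print(e,s['ft_force'],s['grip_width'])
psi=s['ee_rot'][2];d=np.array([-np.sin(psi),np.cos(psi)]);g=e[:2]+.117*d
print('pred',g)
for n in('top','side'): print(n,pot(n,g,f'pics/{n}4.png'))
E
```

```text
time: 5.42
eef_pos: [0.4194, -0.228, 0.0038]
ee_rot: [-3.141, 0.0, -0.113]
ft_force: [0.9, -2.1, 4.2]
grip_width: 0.0855
grasp_force: 2.4
[ 0.4194 -0.228   0.0038] [ 0.9347 -2.1425  4.1672] 0.08554584980540983
pred [ 0.4326 -0.1118]
top (array([ 0.4338, -0.1111]), np.float64(60.25994668587117), 140)
side (array([ 0.4338, -0.1084]), np.float64(36.822145471636354), 80)
```

```bash
for i in 1 2 3; do python3 -m inch '[{"jaw":1,"offset":[0,-0.05,0],"yaw":0},{"jaw":1,"offset":[0,-0.17,0],"yaw":0},{"jaw":1,"offset":[0,-0.33,0],"yaw":0},{"jaw":1,"offset":[0,-0.5,0],"yaw":0},{"jaw":1,"offset":[0,-0.67,0],"yaw":0},{"jaw":1,"offset":[0,-0.84,0],"yaw":0},{"jaw":1,"offset":[0,-1.01,0],"yaw":0},{"jaw":1,"offset":[0,-1.18,0],"yaw":0},{"jaw":1,"offset":[0,-1.34,0],"yaw":0},{"jaw":1,"offset":[0,-1.45,0],"yaw":0},{"jaw":1,"offset":[0,-1.5,0],"yaw":0},{"jaw":1,"offset":[0,-1.5,0],"yaw":0}]' | grep -E "ft|eef"
python3 - <<'E'
from p import *
s=arm.observe();e=s['eef_pos'];print(e,s['ft_force'],s['grip_width'])
psi=s['ee_rot'][2];d=np.array([-np.sin(psi),np.cos(psi)]);g=e[:2]+.117*d
print('pred',g)
for n in('top','side'): print(n,pot(n,g,f'pics/{n}5.png'))
E
done
```

```text
eef_pos: [0.4262, -0.1685, 0.0037]
ft_force: [-0.3, -2.0, 5.1]
[ 0.4262 -0.1685  0.0037] [-0.2709 -1.9864  5.1476] 0.08542035905226542
pred [ 0.4394 -0.0523]
top (array([ 0.44  , -0.0514]), np.float64(71.78273112581248), 161)
side (array([ 0.4402, -0.0486]), np.float64(51.29797712930313), 109)
eef_pos: [0.433, -0.1091, 0.0038]
ft_force: [0.7, -2.7, 5.1]
[ 0.433  -0.1091  0.0038] [ 0.7407 -2.6928  5.1117] 0.08546075978261715
pred [0.4462 0.0072]
top (array([0.4476, 0.0085]), np.float64(61.92919336683129), 145)
side (array([0.4468, 0.0108]), np.float64(58.518461594391574), 127)
eef_pos: [0.4397, -0.0494, 0.0037]
ft_force: [-0.0, -2.3, 4.7]
[ 0.4397 -0.0494  0.0037] [-0.0173 -2.3363  4.7014] 0.08566624737338285
pred [0.4529 0.0668]
top (array([0.4537, 0.0675]), np.float64(64.5635799441439), 150)
side (array([0.4534, 0.0702]), np.float64(60.95269297875856), 142)
```

```bash
python3 -m inch '[{"jaw":1,"offset":[0,-0.05,0],"yaw":0},{"jaw":1,"offset":[0,-0.18,0],"yaw":0},{"jaw":1,"offset":[0,-0.36,0],"yaw":0},{"jaw":1,"offset":[0,-0.54,0],"yaw":0},{"jaw":1,"offset":[0,-0.72,0],"yaw":0},{"jaw":1,"offset":[0,-0.9,0],"yaw":0},{"jaw":1,"offset":[0,-1.08,0],"yaw":0},{"jaw":1,"offset":[0,-1.26,0],"yaw":0},{"jaw":1,"offset":[0,-1.42,0],"yaw":0},{"jaw":1,"offset":[0,-1.54,0],"yaw":0},{"jaw":1,"offset":[0,-1.6,0],"yaw":0},{"jaw":1,"offset":[0,-1.6,0],"yaw":0}]' | grep -E "ft|eef"
python3 - <<'E'
from p import *
s=arm.observe();e=s['eef_pos'];print(e,s['ft_force'],s['grip_width'],s['time'])
psi=s['ee_rot'][2];d=np.array([-np.sin(psi),np.cos(psi)]);g=e[:2]+.117*d
print('pred',g)
for n in('top','side'): print(n,pot(n,g,f'pics/{n}6.png'))
I={n:cv2.imread(f'pics/{n}6.png') for n in('top','side')}
for n in I: print(n,ring(I[n][:,:,::-1].copy(),cam(n),np.array([.462,.1925]),.082))
a=np.hstack([cv2.resize(I['top'][150:330,80:320],(512,384),interpolation=2),cv2.resize(I['side'][160:352,90:346],(512,384),interpolation=2)])
cv2.imwrite('pics/m6.png',cv2.resize(a,(800,300)))
E
```

```text
eef_pos: [0.4468, 0.0142, 0.0037]
ft_force: [0.5, -2.5, 5.3]
[0.4468 0.0142 0.0037] [ 0.5182 -2.5279  5.2784] 0.08519637604683165 9.8167
pred [0.4601 0.1305]
top (array([0.4609, 0.1316]), np.float64(65.88816715674831), 152)
side (array([0.4594, 0.1324]), np.float64(52.15830743816676), 117)
top (array([0.4616, 0.1923]), 261)
side (array([0.4622, 0.1933]), 357)
```

View pics/m6.png

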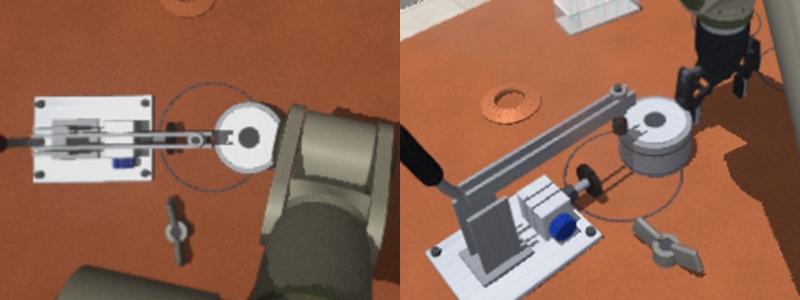

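Picture: pot on the ring's robot-side edge, in line with the spindle and pad (pad at (588,182) right, pot at (655,130)). The gripper is upright behind it and clear of the clamp arm end. Pot is about 1 mm short of the axis laterally. I back off, turn to the fixture axis, and re-approach.

```bash
python3 -m inch '[{"jaw":1,"offset":[0,0.1,0],"yaw":0},{"jaw":1,"offset":[0,0.2,0],"yaw":0},{"jaw":1,"offset":[0.14,0.2,0],"yaw":-0.5},{"jaw":1,"offset":[0.27,0.2,0],"yaw":-1},{"jaw":1,"offset":[0.27,0.1,0],"yaw":-1},{"jaw":1,"offset":[0.27,0.04,0],"yaw":-1},{"jaw":1,"offset":[0.27,0.04,0],"yaw":-1},{"jaw":1,"offset":[0.27,0.04,0],"yaw":-1}]' | grep -E "ft|eef|rot"
for i in 1 2; do python3 -m inch '[{"jaw":1,"offset":[0,-0.04,0],"yaw":0},{"jaw":1,"offset":[0,-0.1,0],"yaw":0},{"jaw":1,"offset":[0,-0.16,0],"yaw":0},{"jaw":1,"offset":[0,-0.22,0],"yaw":0},{"jaw":1,"offset":[0,-0.28,0],"yaw":0},{"jaw":1,"offset":[0,-0.33,0],"yaw":0},{"jaw":1,"offset":[0,-0.35,0],"yaw":0},{"jaw":1,"offset":[0,-0.35,0],"yaw":0}]' | grep -E "ft|eef|rot"
python3 - <<'E'
from p import *
s=arm.observe();e=s['eef_pos'];print(e,s['ft_force'],s['grip_width'],s['time'])
psi=s['ee_rot'][2];d=np.array([-np.sin(psi),np.cos(psi)]);g=e[:2]+.117*d
print('pred',g)
for n in('top','side'): print(n,pot(n,g,f'pics/{n}7.png'))
E
done
```

```text
eef_pos: [0.4571, 0.0115, 0.0036]
ee_rot: [-3.141, 0.001, -0.027]
ft_force: [0.0, -0.5, -0.5]
eef_pos: [0.458, 0.0254, 0.0038]
ee_rot: [-3.142, -0.0, -0.026]
ft_force: [0.5, -2.2, 2.4]
[0.458  0.0254 0.0038] [ 0.458  -2.2373  2.4233] 0.08564153637984116 11.25
pred [0.4611 0.1424]
top (array([0.4614, 0.144 ]), np.float64(59.80907867326819), 131)
side (array([0.4602, 0.1446]), np.float64(58.864629055673106), 127)
eef_pos: [0.4583, 0.0393, 0.0038]
ee_rot: [-3.142, -0.0, -0.026]
ft_force: [0.3, -2.9, 3.2]
[0.4583 0.0393 0.0038] [ 0.3408 -2.8562  3.1702] 0.0857499003173473 12.0167
pred [0.4614 0.1563]
top (array([0.4619, 0.158 ]), np.float64(55.90885147182261), 122)
side (array([0.4603, 0.1587]), np.float64(60.907348765910726), 128)
```

```bash
for i in 1 2 3 4 5; do python3 -m inch '[{"jaw":1,"offset":[0,-0.02,0],"yaw":0},{"jaw":1,"offset":[0,-0.04,0],"yaw":0},{"jaw":1,"offset":[0,-0.06,0],"yaw":0},{"jaw":1,"offset":[0,-0.08,0],"yaw":0},{"jaw":1,"offset":[0,-0.1,0],"yaw":0}]' | grep -E "ft|eef|width" | tr '\n' ' ';echo; done
```

```text
eef_pos: [0.4585, 0.0431, 0.0038] ft_force: [0.0, -5.4, 4.2] grip_width: 0.086 
eef_pos: [0.4586, 0.0471, 0.0038] ft_force: [-0.1, -5.4, 3.8] grip_width: 0.0852 
eef_pos: [0.4587, 0.0511, 0.0038] ft_force: [-0.2, -6.0, 3.7] grip_width: 0.0855 
eef_pos: [0.4588, 0.0551, 0.0037] ft_force: [-0.7, -5.6, 3.9] grip_width: 0.0854 
eef_pos: [0.4589, 0.0591, 0.0037] ft_force: [-0.5, -5.7, 4.2] grip_width: 0.0853
```

```bash
for i in 1 2 3 4; do python3 -m inch '[{"jaw":1,"offset":[0,-0.01,0],"yaw":0},{"jaw":1,"offset":[0,-0.02,0],"yaw":0},{"jaw":1,"offset":[0,-0.03,0],"yaw":0},{"jaw":1,"offset":[0,-0.04,0],"yaw":0},{"jaw":1,"offset":[0,-0.05,0],"yaw":0}]' | grep -E "ft|eef|width" | tr '\n' ' ';echo; done
python3 - <<'E'
from p import *
s=arm.observe();e=s['eef_pos'];print(e,s['ft_force'],s['grip_width'],s['time'])
psi=s['ee_rot'][2];d=np.array([-np.sin(psi),np.cos(psi)]);g=e[:2]+.1185*d
print('pred',g)
for n in('top','side'): print(n,pot(n,g,f'pics/{n}8.png'))
I={n:cv2.imread(f'pics/{n}8.png') for n in('top','side')}
a=np.hstack([cv2.resize(I['top'][150:330,80:320],(512,384),interpolation=2),cv2.resize(I['side'][160:352,90:346],(512,384),interpolation=2)])
cv2.imwrite('pics/m8.png',cv2.resize(a,(800,300)))
E
```

```text
eef_pos: [0.4589, 0.0611, 0.0038] ft_force: [0.1, -5.8, 3.9] grip_width: 0.0853 
eef_pos: [0.4589, 0.0631, 0.0037] ft_force: [-1.0, -4.7, 4.2] grip_width: 0.0852 
eef_pos: [0.459, 0.065, 0.0037] ft_force: [0.6, -5.2, 3.7] grip_width: 0.0856 
eef_pos: [0.459, 0.067, 0.0037] ft_force: [-0.5, -6.1, 2.7] grip_width: 0.085 
[0.459  0.067  0.0037] [-0.5333 -6.136   2.6791] 0.08504985254339727 15.8667
pred [0.4622 0.1855]
top (array([0.463 , 0.1855]), np.float64(56.08912835032827), 126)
side (array([0.4614, 0.1864]), np.float64(57.86226011022682), 129)
```

View pics/m8.png

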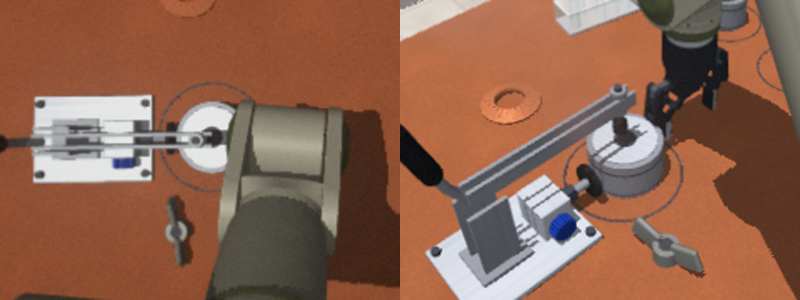

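Picture: pot inside the ring, under the spindle, pad at (590,180) right close to the pot's front. The gripper knuckle (655,100) still clears the clamp arm's end (635,98). Keep feeling.

```bash
for i in 1 2 3 4; do python3 -m inch '[{"jaw":1,"offset":[0,-0.01,0],"yaw":0},{"jaw":1,"offset":[0,-0.02,0],"yaw":0},{"jaw":1,"offset":[0,-0.03,0],"yaw":0},{"jaw":1,"offset":[0,-0.04,0],"yaw":0},{"jaw":1,"offset":[0,-0.05,0],"yaw":0}]' | grep -E "ft|eef|width" | tr '\n' ' ';echo; done
```

```text
eef_pos: [0.4591, 0.069, 0.0037] ft_force: [-0.6, -5.7, 3.6] grip_width: 0.0854 
eef_pos: [0.4591, 0.0711, 0.0037] ft_force: [-0.5, -5.2, 4.4] grip_width: 0.0855 
eef_pos: [0.4592, 0.073, 0.0038] ft_force: [-0.4, -5.5, 3.4] grip_width: 0.0852 
eef_pos: [0.4592, 0.0751, 0.0037] ft_force: [0.2, -5.0, 3.5] grip_width: 0.0852
```

```bash
for i in 1 2 3 4; do python3 -m inch '[{"jaw":1,"offset":[0,-0.01,0],"yaw":0},{"jaw":1,"offset":[0,-0.02,0],"yaw":0},{"jaw":1,"offset":[0,-0.03,0],"yaw":0},{"jaw":1,"offset":[0,-0.04,0],"yaw":0},{"jaw":1,"offset":[0,-0.05,0],"yaw":0}]' | grep -E "ft|eef|width" | tr '\n' ' ';echo; done
```

```text
eef_pos: [0.4593, 0.0769, 0.0037] ft_force: [-0.2, -7.4, 3.9] grip_width: 0.0851 
eef_pos: [0.4594, 0.0787, 0.0038] ft_force: [0.0, -8.3, 4.4] grip_width: 0.0852 
eef_pos: [0.4596, 0.0805, 0.0038] ft_force: [-0.0, -9.9, 4.2] grip_width: 0.0856 
eef_pos: [0.4597, 0.0823, 0.0039] ft_force: [-0.2, -12.2, 5.4] grip_width: 0.0857
```

```bash
python3 -m inch '[{"jaw":1,"offset":[0,-0.015,0],"yaw":0},{"jaw":1,"offset":[0,-0.03,0],"yaw":0},{"jaw":1,"offset":[0,-0.045,0],"yaw":0},{"jaw":1,"offset":[0,-0.06,0],"yaw":0},{"jaw":1,"offset":[0,-0.075,0],"yaw":0}]' | grep -E "ft|eef|width" | tr '\n' ' ';echo
python3 -m inch '[{"jaw":1,"offset":[0,0,0],"yaw":0},{"jaw":1,"offset":[0,0,0],"yaw":0}]' | grep -E "ft|eef|width" | tr '\n' ' '
```

```text
eef_pos: [0.4599, 0.085, 0.004] ft_force: [-0.9, -14.5, 7.8] grip_width: 0.0856 
eef_pos: [0.46, 0.085, 0.004] ft_force: [-0.6, -14.1, 6.5] grip_width: 0.0855
```

```bash
python3 - <<'E'
from p import *
s=arm.observe();e=s['eef_pos'];print(e,s['ft_force'],s['wrist_torque'],s['time'])
psi=s['ee_rot'][2];d=np.array([-np.sin(psi),np.cos(psi)]);g=e[:2]+.1185*d
print('pred',g)
for n in('top','side'): print(n,pot(n,g,f'pics/{n}9.png'))
# pot displacement and upright check: image shift of lid between pics 8 and 9 by ECC/phase
for n in('top','side'):
    A,B=[cv2.imread(f'pics/{n}{k}.png',0) for k in(8,9)];c=cam(n)
    g8=proj(np.array([.462,.157,.06]),c).astype(int)
    print(n,g8)
F=[]
for _ in range(6):
    arm.get_image('top'); F.append(arm.observe()['ft_force'])
print(np.mean(F,0),np.std(F,0),arm.observe()['eef_pos'])
I={n:cv2.imread(f'pics/{n}9.png') for n in('top','side')}
cv2.imwrite('pics/m9.png',cv2.resize(I['side'][170:320,160:360],(800,600),interpolation=2))
E
```

```text
[0.46  0.085 0.004] [ -0.578  -14.067    6.4615] [-1.2274  0.116   0.0126] 19.8833
pred [0.4631 0.2035]
top (array([0.4636, 0.2033]), np.float64(60.999915780534565), 129)
side (array([0.462 , 0.2039]), np.float64(59.17282326673316), 127)
top [218 231]
side [243 242]
[ -0.3212 -14.7024   6.2048] [0.467  0.3655 0.5329] [0.4599 0.0851 0.004 ]
```

View pics/m9.png

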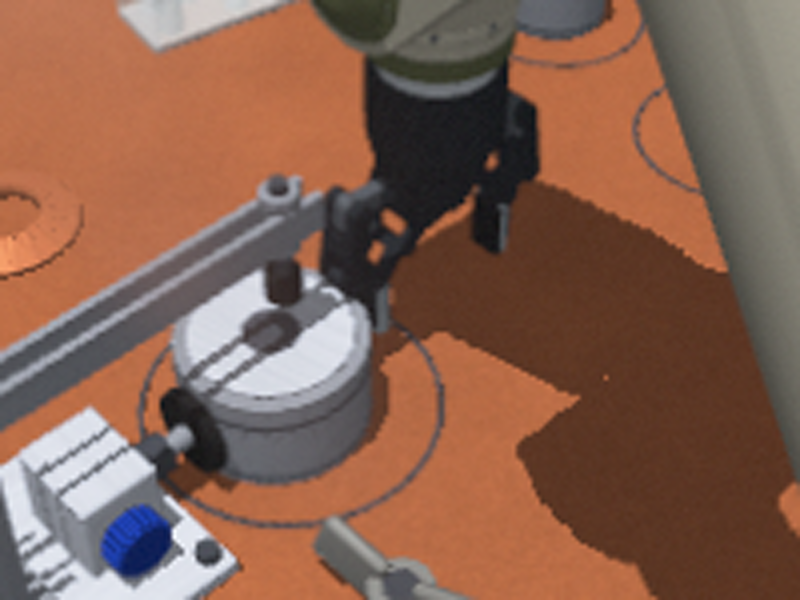

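Picture: pot upright in the ring and under the spindle, front wall on the black pad (195,430); the gripper clears spindle and clamp arm. Compression says about 9.5 N, so nudge slightly, hold 0.75 s, then ease back slowly so the pot follows the pad without being flung.

```bash
python3 -m inch '[{"jaw":1,"offset":[0,-0.01,0],"yaw":0},{"jaw":1,"offset":[0,-0.02,0],"yaw":0},{"jaw":1,"offset":[0,-0.02,0],"yaw":0},{"jaw":1,"offset":[0,-0.02,0],"yaw":0},{"jaw":1,"offset":[0,-0.02,0],"yaw":0},{"jaw":1,"offset":[0,-0.02,0],"yaw":0},{"jaw":1,"offset":[0,-0.02,0],"yaw":0},{"jaw":1,"offset":[0,-0.02,0],"yaw":0},{"jaw":1,"offset":[0,-0.02,0],"yaw":0},{"jaw":1,"offset":[0,-0.02,0],"yaw":0},{"jaw":1,"offset":[0,-0.02,0],"yaw":0}]' | grep -E "time|ft|eef" | tr '\n' ' ';echo
for i in 1 2 3 4; do python3 -m inch '[{"jaw":1,"offset":[0,0.01,0],"yaw":0},{"jaw":1,"offset":[0,0.02,0],"yaw":0},{"jaw":1,"offset":[0,0.03,0],"yaw":0},{"jaw":1,"offset":[0,0.04,0],"yaw":0},{"jaw":1,"offset":[0,0.05,0],"yaw":0},{"jaw":1,"offset":[0,0.06,0],"yaw":0},{"jaw":1,"offset":[0,0.07,0],"yaw":0}]' | grep -E "time|ft|eef" | tr '\n' ' ';echo; done
```

```text
time: 21.2 eef_pos: [0.46, 0.0857, 0.004] ft_force: [-1.2, -15.1, 6.6] 
time: 21.78 eef_pos: [0.4597, 0.0843, 0.0039] ft_force: [0.3, -2.7, 4.9] 
time: 22.37 eef_pos: [0.4595, 0.0818, 0.0039] ft_force: [0.7, 0.6, 4.7] 
time: 22.95 eef_pos: [0.4592, 0.0786, 0.0036] ft_force: [0.0, -0.3, 1.4] 
time: 23.53 eef_pos: [0.4592, 0.0758, 0.0037] ft_force: [0.8, -0.8, 0.2]
```

```bash
python3 -m inch '[{"jaw":1,"offset":[0,0.05,0],"yaw":0},{"jaw":1,"offset":[0,0.12,0],"yaw":0},{"jaw":1,"offset":[0,0.25,0],"yaw":0},{"jaw":1,"offset":[0,0.45,0],"yaw":0},{"jaw":1,"offset":[0,0.7,0],"yaw":0},{"jaw":1,"offset":[0,1,0],"yaw":0},{"jaw":1,"offset":[0,1.3,0],"yaw":0},{"jaw":1,"offset":[0,1.6,0],"yaw":0},{"jaw":1,"offset":[0,1.9,0],"yaw":0},{"jaw":1,"offset":[0,2,0],"yaw":0},{"jaw":1,"offset":[0,2,0],"yaw":0},{"jaw":1,"offset":[0,2,0],"yaw":0}]' | grep -E "time|ft|eef" | tr '\n' ' '
python3 - <<'E'
from p import *
g=np.array([.4625,.198])
for n in('top','side'): print(n,pot(n,g,f'pics/{n}10.png'))
I={n:cv2.imread(f'pics/{n}10.png') for n in('top','side')}
cv2.imwrite('pics/m10.png',np.hstack([cv2.resize(I['side'][190:310,160:280],(400,400),interpolation=2),cv2.resize(I['top'][170:290,120:240],(400,400),interpolation=2)]))
E
```

```text
time: 24.53 eef_pos: [0.4571, -0.0044, 0.0037] ft_force: [0.7, 0.6, 1.5] top (array([0.4631, 0.1961]), np.float64(67.50080958345791), 159)
side (array([0.4618, 0.1972]), np.float64(60.19272064604233), 142)
```

View pics/m10.png

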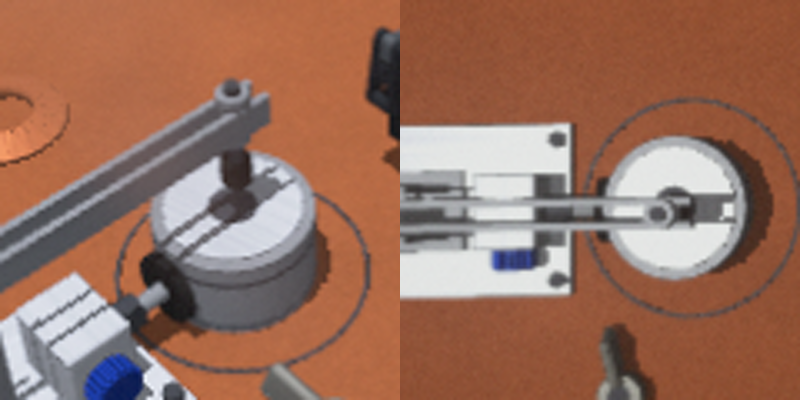

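Picture: pot upright inside the ring, pad flush on its front (170,285 left), centred on the stop line; the robot is well clear. The pot sits about 1.7 mm past first contact, so it still rests against the pad.

```bash
python3 -c "
from rig import arm
print(arm.close_job())"
```

```text
the job is handed in; nothing more can be done
None
```

The larger pot was slid into the ring, pressed against the sprung pad with about 10 N (worked out from how far the pad gave) for over half a second, then left upright and still touching the pad; I pushed with the gripper upright because the moves cannot tilt it, saw no contact with the spindle or clamp, and handed the job in at about 25 s with no result reported back.

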